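Load a flipper power supply on the fan-cooled test stand

ROBOT

A 6-joint arm with a two-finger parallel gripper is mounted at the origin on the work surface. World frame = base frame: x ahead of the robot, y to its left, z up, the work surface at z = 0. Lengths are in m, angles in rad, forces in N, time in s.
With the tool pointing down it reaches from about 0.35 to 0.975 m from the base axis. Payload 4.9 kg.
Tool frame: the origin (TCP) lies at the very end of the fingers, on their centre line; the grasp point (between the pads) lies 19 mm behind it; z points along the fingers, y is the line along which they close (so a half turn about z gives the same grasp; the last joint's range is limited). The gripper opens to 85 mm and grips with 20 to 120 N. Pads are 22 mm wide; open, the fingers measure 114 mm over their backs; the gripper's body (76 mm by 85 mm) begins 54 mm behind the grasp point. The pads swing forward as they close: fully open they stand 13 mm farther back than shut.
Start: joints at [-1.25, 0.053, 1.613, -0, 1.476, -0.119], TCP at [0.266, -0.566, 0.231] pointing down, gripper open.
Joint ranges: [-3.01, 3.01], [-1.01, 2.22], [0.06, 2.58], [-1.02, 4.17], [0.09, 2.62], [-3.14, 3.14]. Speed limits (rad/s): [2.57, 2.57, 3.14, 3.14, 3.14, 3.14].

INTERFACE

Orientations are given as a rotation vector (axis times angle).
In Python, from station import ctrl gives the robot as it stands. The module is installed in compiled form; this text tells all that it offers.
- The arm moves only by the tool jog_arm, never from a script. Its argument "steps" is a list of rows, each an object with "delta_rot": the turn, a rotation vector about the tool's x, y, z in degrees, a list of three; "linear": the shift along the tool's x, y, z in m, a list of three; "grip": the finger opening in m, from 0 to 0.0854. In form: [{"delta_rot": [rx, ry, rz], "linear": [x, y, z], "grip": grip}, ...]. A call has 1 to 10 rows; each row shifts and turns the commanded pose from where the row before left it, along the tool's axes as they then stand; what a row does not reach is not made up. A row lasts 1/10 s, in which the tool goes at most 50 mm and 8.59 degrees, less where a joint would pass 70% of its speed; a pose out of reach is approached as far as the arm can. A call with a gripper value outside its range is refused whole. The fingers move at their own pace and stop on an object; "newtons" is the grip in N (left out, the last holds). Time passes only in rows, so rows that do not move let the fingers close. It gives the time, the measured TCP pose, the force, the opening and the grip force at its end, in the units of the state.
- ctrl.get_obs(): the state, without advancing time (a new reading comes with each control period).
- ctrl.get_image(name): name is "scene" or "top"; returns (picture, depth): 420x560x3 uint8, red, green, blue; 420x560 float32, m along the optical axis (not along the pixel's ray), 0 where there is no reading.
- ctrl.camera_info(name): a dict with "camera_matrix" (3x3 intrinsics, pixels), "R" (3x3) and "t" (3): a world point X has camera coordinates R X + t. Camera axes: x right, y down, z forward; pixel columns grow to the right and rows downward; lengths in m; the calibration is good to about 2 mm. A picture is of the moment at which its call begins. camera_info takes no time and is no camera call.
- ctrl.finish_job(): hands the job in; it is judged then, once.
The state is a dict: "t": time; "q": joint angles; "dq": joint speeds; "effort": joint torques, N m; "tool_pos": TCP position; "tool_rot": TCP orientation; "contact_force": force on the tool from outside, world axes, zero at the start; "wrist_torque": the same for the moment, N m; "opening": finger opening in m; "grip_force": force on a finger pad.
Only numpy, scipy, OpenCV 4.12 (cv2) and the standard library are available. Lean on these libraries where they do the work, as an engineer would, in place of code of your own. Each camera call takes 0.05 s, during which the arm holds its last target. There are 200 camera calls.

TASK

Get the repaired power supply ready for its load test: push it (do not lift it) up the ramp of the test stand, terminal end first, until it lies flat on the deck under the fan head with its terminal end against the back stop. Then pick up the keeper rod and slide it through the holes of both side plates behind the supply, until its grip is up against the plate it enters by and its end sticks out past the other one; let go of it there. Do not bump the fan head, and leave the other parts on the shelf where they lie.

Things in the scene. Friction and masses are not known exactly. Their poses are not given: they have to be found in the camera images.
- stand: Steel test stand, fixed to the shelf. Origin: on the shelf surface below the middle of the supply's place (supply home: its middle at x = 0 to 2 mm). x: the level direction in which the supply is pushed in (ramp at -x, back stop at +x), y to the left of it, z up. Level deck 20 mm above the shelf between two upright side plates along x, inner faces at y = +-53, outer at +-56 mm, 45 mm above shelf.
- ramp_foot (a point): Middle of the ramp's lower edge, at shelf height; stand x = -188 mm. Ramp 150 mm wide, 100 mm long, rising 20 mm. Axes as the stand.
- ramp_top (a point): Middle of the ramp's upper edge, where the level deck begins: stand x = -88 mm, 20 mm above the shelf. Axes as the stand. Flared lead-in plates, 45 mm above the shelf, stand on both sides of the upper ramp: from y = +-54 mm at x = -100 they open out to y = +-75 at x = -150 mm.
- hole_left (a point): Centre of the round 18 mm hole in the left (+y) side plate, half-way through its 3 mm: stand x = -80, y = +54.5 mm, 38 mm above the shelf. The hole's axis is the stand's y axis, in line with hole_right. Around the hole (x = -100 to -60) the plate is 58 mm high above the shelf. Axes as the stand.
- hole_right (a point): The like hole in the right (-y) side plate: stand x = -80, y = -54.5 mm, 38 mm above the shelf. Axes as the stand.
- stop_face (a point): Middle of the front face of the black back stop bar: stand x = +67 mm; the bar reaches from the deck to 40 mm above the shelf. Axes as the stand.
- fan_head: Grey duct with a black 80 mm fan on top, fixed over the deck on two posts behind the back stop. Origin and axes as the stand. Spans x = -68 to +75, y = +-41 mm, 92 to 170 mm above the shelf; clear space below. Its front edge is almost over the rear face of the supply when home, so an upright gripper cannot push the supply home: the tool must lean back.
- supply_mid (a point): Centre of the power supply: loose aluminium box 130 long (x), 98 wide (y), 38 mm high, about 0.4 kg, perforated cover; 19 mm above its underside. Its +x end has the black terminal strip, its -x end is a plain face to push on. Starts on the shelf before the ramp, +x roughly towards it, up to 0.3 rad askew, 15 to 60 mm to the +y side of the ramp's centre line. Too wide to grasp.
- supply_terminals (a point): Middle of the terminal end face of the supply (65 mm from supply_mid along its x axis, 19 mm above its underside). Same axes.
- rod_grip (a point): Centre of the keeper rod's grip: black square bar 14 x 14 mm, 54 mm long, lying on the shelf (centre 7 mm up). x: along the rod, from grip to free end; z up. A round steel shaft, 10 mm diameter and 130 mm long, runs on from the grip's end, 27 mm from this point. About 0.13 kg, balanced on the shaft some 30 mm from this point. As it lies, the shaft droops about 1 degree.
- rod_tip (a point): Rounded free end of the keeper rod's shaft, on its axis, 157 mm from rod_grip along x.
- clip_bar: Bystander: wooden block 130 x 60 mm with a steel spring clip bar that pinches a green plastic insert piece, 32 mm high. Origin under its centre.
- gear: Bystander: orange nylon gear from a score motor, 72 mm across, 20 mm high at the hub. Origin under its centre.
- target_bracket: Bystander: L-shaped steel stand-up target bracket, foot 70 x 32 mm, 65 mm high with a white target face. Origin under the middle of the foot.
- flipper_pad: Bystander: black rubber flipper pad 72 x 34 x 14 mm. Origin under its centre.

How it is judged:
On the way, in this order (a step that is already met when the one before it is completed fails the run):
1. the supply is climbing the ramp, tipped up with its terminal end over the ramp (angle between supply_mid's own z axis and vertical above 0.08 rad and x of supply_terminals in the frame of stand between -0.15 and 0.03 m and z of supply_mid in the frame of stand below 0.055 m), for 0.2 s.
2. the supply lies flat on the deck, against the back stop (x of supply_terminals in the frame of stand above 0.059 m and angle between supply_mid's own z axis and vertical below 0.04 rad and z of supply_mid in the frame of stand below 0.043 m), for 0.2 s.
3. the keeper rod goes through the holes of both side plates behind the supply (((y of rod_tip in the frame of stand above 0.06 m and y of rod_grip in the frame of stand below -0.056 m) or (y of rod_tip in the frame of stand below -0.06 m and y of rod_grip in the frame of stand above 0.056 m)) and x of rod_tip in the frame of stand between -0.089 and -0.071 m and z of rod_tip in the frame of stand between 0.026 and 0.05 m and angle between the x axis of rod_grip and the y axis of stand, either way round below 0.15 rad), for 0.2 s.
At the end, for the whole second after the job is handed in: Supply level on the deck (0.04 rad), terminal end first, within 9 mm of the back stop, square within 0.12 rad; released rod through both side-plate holes behind it, grip within about 15 mm of the plate it enters by, tip 4 mm or more past the other; all stays so (all of step 3 and x of supply_terminals in the frame of stand above 0.058 m and angle between supply_mid's own z axis and vertical below 0.04 rad and z of supply_mid in the frame of stand below 0.043 m and angle between the x axis of supply_mid and the x axis of stand, either way round below 0.12 rad and y of rod_grip in the frame of stand between -0.098 and 0.098 m); the robot touches nothing.
It fails at once if the supply is lifted clear of the ramp and deck (z of supply_mid in the frame of stand above 0.07 m).
It fails at once if the supply is tipped over (angle between supply_mid's own z axis and vertical above 0.6 rad).
It fails at once if the robot strikes the fan head (over 10 N) (contact force between any of the arm, the fingers and fan_head above 10 N).
It fails at once if another part on the shelf is moved by more than 20 mm (distance of any of clip_bar, gear, target_bracket, flipper_pad from where it was at the start of the episode above 0.02 m).
It also fails if it takes over 64 s, if anything falls off the work surface, if the arm or the gripper's body presses on something with over 40 N, if the wrist force passes 120 N, or if a joint passes its speed limit or range.

## Working session

There is one attempt and no reset: what is moved stays moved. The work goes in short steps, Python scripts to look and compute and a tool call to move; the robot and the scene stay as the last step left them, time stands still between calls to the robot, and variables do not carry over. Pictures are saved under pics/ and viewed, at most 10 in all, crops included, and the job is handed in when it is done.

Besides the shell and the picture viewer there is one more tool, called as name(argument=value, ...) on one line, values as JSON. jog_arm: Moves the arm, as the interface text tells. Its arguments: {"type":"object","properties":{"steps":{"type":"array"},"newtons":{"type":"number"}},"required":["steps"]}

```bash
mkdir -p pics
cat > h.py <<'E'
import numpy as np, cv2
from scipy.spatial.transform import Rotation as R
from station import ctrl
def shot(name,out=None):
    im,d=ctrl.get_image(name); c=ctrl.camera_info(name)
    if out: cv2.imwrite('pics/'+out,cv2.cvtColor(im,cv2.COLOR_RGB2BGR))
    return im,d,c
def world(d,c):
    v,u=np.mgrid[:d.shape[0],:d.shape[1]]
    K=np.array(c['camera_matrix']); p=np.stack([(u-K[0,2])/K[0,0]*d,(v-K[1,2])/K[1,1]*d,d],-1)
    return (p-np.array(c['t']))@np.array(c['R'])
E
python3 - <<'E'
from h import *
for n in('top','scene'):
    im,d,c=shot(n,n+'0.png'); np.savez(n+'0.npz',im=im,d=d,w=world(d,c)); print(n,c)
o=ctrl.get_obs(); print(o)
E
```

```text
top {'camera_matrix': array([[406.72654283,   0.        , 279.51087299],
       [  0.        , 406.72654283, 211.80954258],
       [  0.        ,   0.        ,   1.        ]]), 'R': array([[ 0.01234884, -0.9999137 ,  0.00448209],
       [-0.97694219, -0.01302039, -0.21310662],
       [ 0.21314659, -0.00174712, -0.97701867]]), 't': array([-0.01695237,  0.57609024,  0.95445129])}
scene {'camera_matrix': array([[420.41630392,   0.        , 276.00513597],
       [  0.        , 420.41630392, 212.93051105],
       [  0.        ,   0.        ,   1.        ]]), 'R': array([[ 0.73866849,  0.67406228,  0.0029847 ],
       [ 0.54405017, -0.59356934, -0.59303023],
       [-0.39796768,  0.43967657, -0.80517466]]), 't': array([-0.42651321, -0.27641311,  1.50574527])}
{'t': 0.1, 'q': array([-1.25001847e+00,  5.32702523e-02,  1.61416380e+00, -1.65711964e-05,
        1.47605097e+00, -1.18990264e-01]), 'dq': array([-4.82647465e-04, -2.09385693e-03, -2.74787478e-03, -5.86092225e-04,
       -8.50788007e-04, -4.97448813e-05]), 'effort': array([ 4.24321051e-04, -3.94903636e+01, -3.71362031e+01, -1.12579526e-04,
        3.93318624e-03, -2.46785299e-05]), 'tool_pos': array([ 0.26589822, -0.56497542,  0.2301945 ]), 'tool_rot': array([-3.06411538e+00, -6.84825244e-01,  3.24985072e-04]), 'contact_force': array([ 0.90621677, -0.14894063,  0.4380204 ]), 'wrist_torque': array([ 0.01851644, -0.03561101,  0.01040405]), 'grip_force': 0.0, 'opening': 0.08554970010177979}
```

View pics/top0.png

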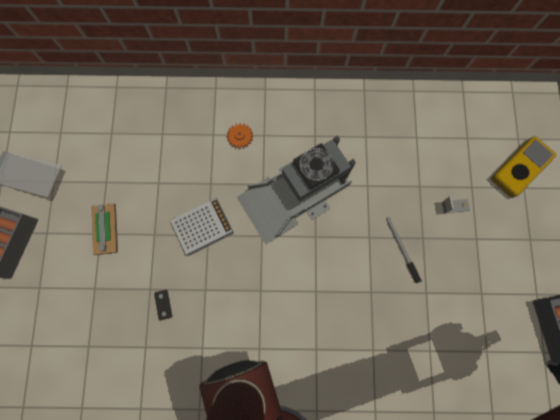

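View pics/scene0.png

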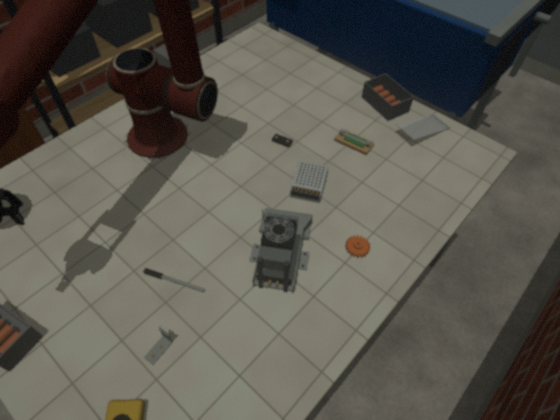

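The top view shows the supply at about (201,227), with its terminals facing right at (222,215). The ramp is at (267,210), the fan at (317,165), and the rod runs from its tip at (389,220) to its grip at (413,272). In the scene view the supply is at (310,180), the stand at (280,245) and the rod at (150,272)-(204,290).

```bash
cat > m.py <<'E'
from h import *
def rect(P,s=''):
    r=cv2.minAreaRect((P[:,:2]*1000).astype(np.float32)); print(s,len(P),'c',np.round(r[0],1),'size',np.round(r[1],1),'ang',round(r[2],2)); print(np.round(cv2.boxPoints(r),0).tolist()); return r
E
python3 - <<'E'
from m import *
for n in('top','scene'):
    f=np.load(n+'0.npz'); w=f['w']; im=f['im']; X,Y,Z=w[...,0],w[...,1],w[...,2]
    reg=(X>.2)&(X<.75)&(Y>-.5)&(Y<.45)&(f['d']>0)
    print(n,'floor z',np.median(Z[reg&(abs(Z)<.006)]))
    m=reg&(Z>.008)
    k,l,st,ce=cv2.connectedComponentsWithStats(m.astype(np.uint8))
    for i in range(1,k):
        if st[i,4]>25:
            P=w[l==i]; rect(P,f'comp {np.round(ce[i])} zmax {P[:,2].max():.3f} ')
            if abs(P[:,2].max()-.04)<.008: rect(P[P[:,2]>.033],'   supplytop?')
    m2=reg&(Z>.15)&(Z<.2)&(X>.35); rect(w[m2],'fan')
E
```

```text
top floor z 0.0007659509873537007
comp [302. 184.] zmax 0.175  5045 c [649.9 -60.2] size [152.1 246.2] ang 33.68
[[518.0, 0.0], [655.0, -205.0], [781.0, -120.0], [645.0, 84.0]]
comp [448. 204.] zmax 0.069  129 c [ 607.3 -440.8] size [33.1  8.1] ang 8.79
[[590.0, -439.0], [592.0, -447.0], [624.0, -442.0], [623.0, -434.0]]
comp [201. 226.] zmax 0.045  2067 c [544.7 189.5] size [ 99.3 130.5] ang 27.54
[[470.0, 224.0], [531.0, 109.0], [619.0, 155.0], [559.0, 270.0]]
   supplytop? 1957 c [544.7 189.9] size [ 99.2 129.4] ang 28.04
[[470.0, 224.0], [531.0, 109.0], [619.0, 156.0], [558.0, 270.0]]
comp [108. 230.] zmax 0.037  769 c [539.4 431.5] size [132.2  41.3] ang 2.55
[[472.0, 449.0], [474.0, 408.0], [606.0, 414.0], [605.0, 455.0]]
   supplytop? 18 c [536.6 446.5] size [114.7  14.9] ang 8.62
[[479.0, 445.0], [481.0, 431.0], [594.0, 448.0], [592.0, 462.0]]
comp [405. 254.] zmax 0.020  312 c [ 494.4 -329. ] size [181.6  15.7] ang 23.11
[[408.0, -357.0], [414.0, -372.0], [581.0, -301.0], [575.0, -286.0]]
comp [163. 304.] zmax 0.020  406 c [347.1 279.8] size [71.3 35.6] ang 14.8
[[308.0, 288
[... 1616 characters left out ...]
omp [ 17. 198.] zmax 0.346  58 c [ 249.3 -496.5] size [5.4 9. ] ang 49.78
[[244.0, -496.0], [251.0, -502.0], [254.0, -497.0], [248.0, -492.0]]
comp [280. 250.] zmax 0.177  3158 c [648.4 -56.4] size [151. 259.] ang 32.1
[[516.0, 13.0], [653.0, -206.0], [781.0, -126.0], [644.0, 93.0]]
comp [170. 278.] zmax 0.020  244 c [ 497.8 -326.7] size [183.   15.5] ang 24.18
[[411.0, -357.0], [417.0, -371.0], [584.0, -296.0], [578.0, -282.0]]
comp [165. 332.] zmax 0.070  102 c [ 610.7 -440.8] size [34.6  8.5] ang 7.77
[[593.0, -439.0], [594.0, -447.0], [628.0, -443.0], [627.0, -434.0]]
fan 972 c [ 682.  -110.3] size [ 79.9 129.4] ang 31.98
[[614.0, -77.0], [682.0, -186.0], [750.0, -144.0], [682.0, -34.0]]
```

Run:
```python
from m import *
a=np.radians(-57.9); B=np.array([[np.cos(a),np.sin(a)],[-np.sin(a),np.cos(a)]])
c0=np.array([.676,-.106])
for n in('top','scene'):
    f=np.load(n+'0.npz'); w=f['w']; P=w.reshape(-1,3); P=P[f['d'].ravel()>0]
    q=(P[:,:2]-c0)@B.T*1000; z=P[:,2]*1000
    s=(abs(q[:,0])<250)&(abs(q[:,1])<100); q=q[s]; z=z[s]
    def st(m,s): 
        if m.sum()>3: print(n,s,m.sum(),'x',np.round(np.percentile(q[m,0],[0,3,50,97,100]),1),'y',np.round(np.percentile(q[m,1],[0,3,50,97,100]),1),'z',np.round(np.median(z[m]),1))
    for sg in(1,-1):
        t=(q[:,1]*sg>45)&(q[:,1]*sg<66)
        st(t&(z>50)&(z<64)&(q[:,0]<-40),'tall%d'%sg)
        m=t&(z>42)&(z<49)&(q[:,0]>-60)&(q[:,0]<60); st(m,'plate%d'%sg)
        if m.sum()>5: print('  fit',np.polyfit(q[m,0],q[m,1],1))
    st((z>165)&(z<185),'fan'); st((z>130)&(z<160),'duct')
    st((z>85)&(z<100),'ductlow')
    m=(abs(q[:,1])<40)&(q[:,0]>-175)&(q[:,0]<-110)&(z>3)
    A=np.c_[q[m],np.ones(m.sum())]; s_=np.linalg.lstsq(A,z[m],rcond=None)[0]; print('ramp',s_,'foot x',-s_[2]/s_[0],'top',(20-s_[2])/s_[0],'yaw',np.degrees(np.arctan2(s_[1],s_[0])))
    m=(abs(q[:,1])<40)&(q[:,0]>-90)&(q[:,0]<-70)&(z<40); st(m,'deck')
    m=(q[:,0]>-185)&(q[:,0]<-155)&(z>2.5)&(z<20)&(abs(q[:,1])<95);st(m,'ramp lower')
```

```text
top tall1 31 x [-116.8 -116.3  -97.6  -79.7  -78.2] y [51.6 51.9 52.8 55.3 55.3] z 57.7
top tall-1 29 x [-122.5 -117.8  -97.3  -78.8  -78.8] y [-59.3 -57.3 -55.6 -53.8 -53.8] z 57.4
top plate-1 64 x [-59.2 -55.6  -5.1  55.6  59.4] y [-56.6 -56.4 -54.8 -53.  -48. ] z 45.3
  fit [ 6.13118305e-03 -5.47448931e+01]
top fan 1116 x [-57.2 -54.5 -18.   19.   22.3] y [-40.8 -37.9  -1.7  35.9  39.4] z 169.3
top duct 1065 x [-85.6 -84.5 -27.   63.9  69.6] y [-41.9 -41.2  -6.8  37.7  41.3] z 142.8
top ductlow 44 x [-85.3 -85.2 -38.4  64.4  67.3] y [-41.6 -41.4 -40.8  31.   36.9] z 96.9
ramp [ 1.94682921e-01 -5.42882552e-04  4.08710347e+01] foot x -209.93641644072358 top -107.2052680913522 yaw -0.1597715828634611
top deck 203 x [-89.9 -89.3 -80.8 -72.4 -70.5] y [-39.6 -37.5  -1.3  37.5  39.7] z 20.5
top ramp lower 627 x [-184.9 -183.9 -169.5 -156.  -155. ] y [-92.2 -73.8  -1.6  71.2  94.9] z 7.5
scene tall1 19 x [-117.1 -114.3  -92.8  -64.3  -51.1] y [55.4 55.5 57.  58.4 58.5] z 58.9
scene plate1 42 x [-57.5 -49.1   2.6  53.   54.4] y [46.2 55.6 57.2 58.7 58.8] z 45.6
  fit [-1.26171168e-02  5.69913651e+01]
scene plate-1 21 x [-32.2 -24.1  35.2  59.2  59.7] y [-53.  -52.9 -51.6 -50.2 -50. ] z 45.0
  fit [ 2.11399250e-02 -5.22709628e+01]
scene fan 819 x [-57.8 -52.8 -13.2  22.   25.2] y [-37.2 -34.5   2.8  40.1  42.7] z 169.6
scene duct 777 x [-86.  -81.   35.4  69.8  71.6] y [-38.2 -35.5   5.4  43.   43.7] z 143.4
scene ductlow 51 x [-55.7  14.3  68.9  71.1  71.3] y [-35.8 -34.6  11.4  43.4  43.7] z 95.2
ramp [ 0.20785509 -0.47362681 62.69016282] foot x -301.6051375157287 top -205.38425565928173 yaw -66.30532972160657
scene ramp lower 126 x [-184.9 -184.5 -173.8 -156.7 -155.5] y [-94.2 -87.8  46.2  91.8  94.6] z 6.8
```

Run:
```python
from m import *
f=np.load('top0.npz'); im=f['im']
cv2.imwrite('pics/crop.png',cv2.cvtColor(cv2.resize(im[120:250,160:370],None,fx=3.8,fy=3.8,interpolation=cv2.INTER_CUBIC),cv2.COLOR_RGB2BGR))
```

```text
(no output)
```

View pics/crop.png

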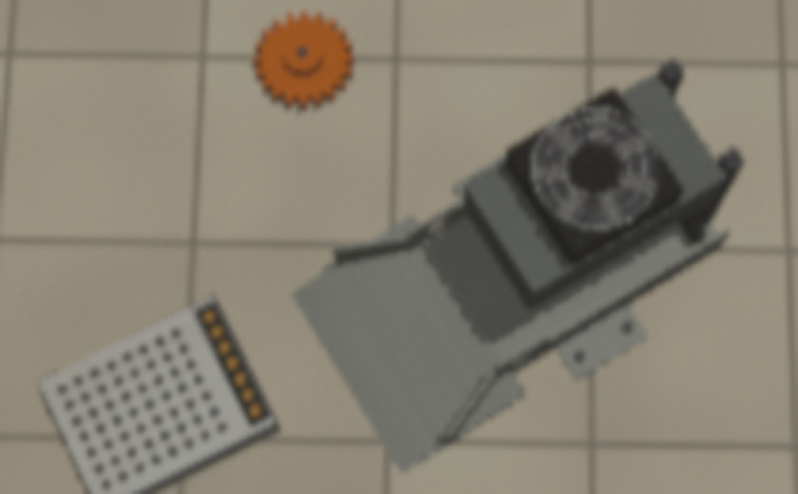

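The crop shows the supply at lower left with its terminals at (235,365), facing the ramp. The ramp is the quad from (300,295) to (405,470), with its top edge at about (460,300), and the stand points up and to the right. The stand origin comes out at about (0.667,-0.091) with yaw -57.9°. The supply sits at stand x -303, y +47, about 4° askew.

I'll push the supply sideways first, so I'm moving to its +y side.

```bash
cat > g.py <<'E'
from m import *
O=np.array([.667,-.091,0]); a=np.radians(-57.9)
EX=np.array([np.cos(a),np.sin(a),0]); EY=np.array([-np.sin(a),np.cos(a),0]); S=np.c_[EX,EY,[0,0,1]]
def sup(n='top'):   # supply top rect in stand frame, from points 33..90mm
    pass
def go(ps,Rt):
    "tool-frame shift + turn to reach stand pos ps (m) and tool rotation Rt (stand frame)"
    o=ctrl.get_obs(); Rc=R.from_rotvec(o['tool_rot']); p=O+S@np.array(ps)
    Rw=R.from_matrix(S@Rt)
    print('t',o['t'],'stand pos',np.round(S.T@(o['tool_pos']-O),4),'q',np.round(o['q'],2))
    print('lin',np.round(Rc.inv().apply(p-o['tool_pos']),4),'rot deg',np.round(np.degrees((Rc.inv()*Rw).as_rotvec()),2), 'lin after rot',np.round(Rw.inv().apply(p-o['tool_pos']),4))
SIDE=np.array([[0,1,0],[1,0,0],[0,0,-1.]]).T  # cols tool x=ey,y=ex,z=-z
def END(L):
    L=np.radians(L); return np.c_[[-np.cos(L),0,-np.sin(L)],[0,1,0],[np.sin(L),0,-np.cos(L)]]
E
python3 -c "
from g import *
go([-.303,.13,.15],SIDE); print(np.linalg.det(SIDE),np.linalg.det(END(30)))"
```

```text
t 0.1 stand pos [ 0.1884 -0.5917  0.2302] q [-1.25  0.05  1.61 -0.    1.48 -0.12]
lin [ 0.6573 -0.5744  0.0814] rot deg [-0.11 -0.02 -6.9 ] lin after rot [ 0.7217 -0.4914  0.0802]
1.0 1.0
```

jog_arm(steps=[{"delta_rot":[0,0,-6.9],"linear":[0,0,0],"grip":0.08},{"delta_rot":[0,0,0],"linear":[0.04,-0.0273,0.004],"grip":0.08},{"delta_rot":[0,0,0],"linear":[0.04,-0.0273,0.004],"grip":0.08},{"delta_rot":[0,0,0],"linear":[0.04,-0.0273,0.004],"grip":0.08},{"delta_rot":[0,0,0],"linear":[0.04,-0.0273,0.004],"grip":0.08},{"delta_rot":[0,0,0],"linear":[0.04,-0.0273,0.004],"grip":0.08},{"delta_rot":[0,0,0],"linear":[0.04,-0.0273,0.004],"grip":0.08},{"delta_rot":[0,0,0],"linear":[0.04,-0.0273,0.004],"grip":0.08},{"delta_rot":[0,0,0],"linear":[0.04,-0.0273,0.004],"grip":0.08},{"delta_rot":[0,0,0],"linear":[0.04,-0.0273,0.004],"grip":0.08}])

```text
t: 1.1
tool_pos: [0.4407, -0.1641, 0.1949]
tool_rot: [3.019, 0.868, 0.0]
contact_force: [1.7, -0.8, 0.4]
opening: 0.0804
grip_force: 0.0
```

jog_arm(steps=[{"delta_rot":[0,0,0],"linear":[0.04,-0.0273,0.004],"grip":0.08},{"delta_rot":[0,0,0],"linear":[0.04,-0.0273,0.004],"grip":0.08},{"delta_rot":[0,0,0],"linear":[0.04,-0.0273,0.004],"grip":0.08},{"delta_rot":[0,0,0],"linear":[0.04,-0.0273,0.004],"grip":0.08},{"delta_rot":[0,0,0],"linear":[0.04,-0.0273,0.004],"grip":0.08},{"delta_rot":[0,0,0],"linear":[0.04,-0.0273,0.004],"grip":0.08},{"delta_rot":[0,0,0],"linear":[0.04,-0.0273,0.004],"grip":0.08},{"delta_rot":[0,0,0],"linear":[0.04,-0.0273,0.004],"grip":0.08},{"delta_rot":[0,0,0],"linear":[0,0,0],"grip":0.08}])

```text
t: 2.0
tool_pos: [0.5957, 0.1935, 0.1614]
tool_rot: [-3.015, -0.876, 0.003]
contact_force: [0.5, -0.1, 0.1]
opening: 0.0797
grip_force: 0.0
```

```bash
python3 -c "
from g import *
go([-.303,.13,.008],SIDE)"
```

```text
t 2.0 stand pos [-0.2789  0.0908  0.1614] q [0.19 0.11 1.67 0.   1.36 1.2 ]
lin [ 0.0395 -0.0236  0.1534] rot deg [-0.12  0.07  0.29] lin after rot [ 0.0392 -0.0241  0.1534]
```

jog_arm(steps=[{"delta_rot":[0,0,0.3],"linear":[0.0395,-0.024,0],"grip":0.08},{"delta_rot":[0,0,0],"linear":[0,0,0.04],"grip":0.08},{"delta_rot":[0,0,0],"linear":[0,0,0.04],"grip":0.08},{"delta_rot":[0,0,0],"linear":[0,0,0.04],"grip":0.08},{"delta_rot":[0,0,0],"linear":[0,0,0.03],"grip":0.08},{"delta_rot":[0,0,0],"linear":[0,0,0.003],"grip":0.08}])

```text
t: 2.6
tool_pos: [0.6116, 0.2286, 0.0042]
tool_rot: [-3.021, -0.86, 0.017]
contact_force: [-0.6, -0.7, -0.2]
opening: 0.0796
grip_force: 0.0
```

jog_arm(steps=[{"delta_rot":[0,0,0],"linear":[-0.01,0,0],"grip":0.08},{"delta_rot":[0,0,0],"linear":[-0.01,0,0],"grip":0.08},{"delta_rot":[0,0,0],"linear":[-0.008,0,0],"grip":0.08},{"delta_rot":[0,0,0],"linear":[-0.008,0,0],"grip":0.08},{"delta_rot":[0,0,0],"linear":[-0.008,0,0],"grip":0.08},{"delta_rot":[0,0,0],"linear":[-0.008,0,0],"grip":0.08},{"delta_rot":[0,0,0],"linear":[-0.008,0,0],"grip":0.08},{"delta_rot":[0,0,0],"linear":[-0.006,0,0],"grip":0.08}])

```text
t: 3.4
tool_pos: [0.5619, 0.1958, 0.0126]
tool_rot: [3.021, 0.861, 0.009]
contact_force: [5.4, 3.0, 4.1]
opening: 0.0798
grip_force: 2.7
```

```bash
cat >> g.py <<'E'
def supply(tag,hi=.05,show=None):
    for n in('top','scene'):
        im,d,c=shot(n,show if n=='top' else None); w=world(d,c); q=(w-O)@S
        hsv=cv2.cvtColor(im,cv2.COLOR_RGB2HSV)
        m=(q[...,2]>.033)&(q[...,2]<.046)&(d>0)&(q[...,0]<-.15)&(q[...,0]>-.45)&(abs(q[...,1])<.13)
        k,l,st,ce=cv2.connectedComponentsWithStats(m.astype(np.uint8)); i=1+np.argmax(st[1:,4])
        rect(q[l==i],tag+n)
E
python3 -c "
from g import *
go([-.303,.062,.008],SIDE); supply('s',show='s1.png')"
```

```text
t 3.4 stand pos [-0.2988  0.0634  0.0126] q [0.21 0.21 1.83 0.   1.09 1.23]
lin [-0.0014 -0.0042  0.0046] rot deg [ 0.1 -0.3 -0.3] lin after rot [-0.0014 -0.0042  0.0046]
stop 1022 c [-289.9    2.8] size [ 98.4 109.8] ang 89.54
[[-345.0, -46.0], [-235.0, -47.0], [-235.0, 52.0], [-344.0, 52.0]]
sscene 920 c [-300.    15.5] size [134.9 120. ] ang 0.12
[[-368.0, 75.0], [-367.0, -45.0], [-232.0, -44.0], [-233.0, 76.0]]
```

View pics/s1.png

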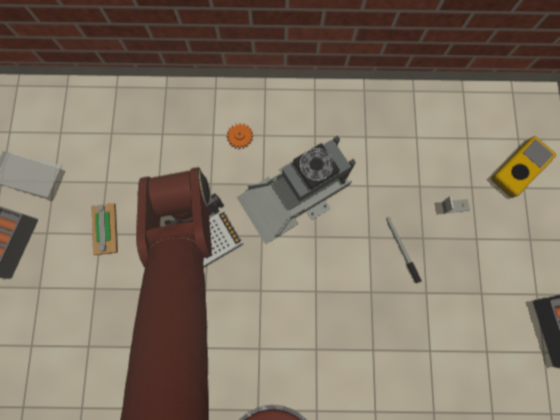

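The arm covers part of the supply. Its visible part, around (222,240), is square to the stand with its edges at about y -46 and +52, so I'll push about 3 mm more, retreat, and turn for the end push.

jog_arm(steps=[{"delta_rot":[0,0,0],"linear":[-0.004,0,0],"grip":0.08},{"delta_rot":[0,0,0],"linear":[0,0,0],"grip":0.08},{"delta_rot":[0,0,0],"linear":[0.015,0,0],"grip":0.08},{"delta_rot":[0,0,0],"linear":[0.005,0,-0.04],"grip":0.08},{"delta_rot":[0,0,0],"linear":[0,0,-0.045],"grip":0.08},{"delta_rot":[0,0,0],"linear":[0,0,-0.045],"grip":0.05},{"delta_rot":[0,0,0],"linear":[-0.025,-0.04,0],"grip":0.05},{"delta_rot":[0,0,0],"linear":[-0.025,-0.04,0],"grip":0.05},{"delta_rot":[0,0,0],"linear":[-0.025,-0.04,0],"grip":0.05},{"delta_rot":[0,0,0],"linear":[0,0,0],"grip":0.05}])

```text
t: 4.5
tool_pos: [0.4405, 0.267, 0.1374]
tool_rot: [3.019, 0.867, -0.013]
contact_force: [1.0, -0.3, -0.6]
opening: 0.0497
grip_force: 0.0
```

jog_arm(steps=[{"delta_rot":[0,0,-8.5],"linear":[0,0,0],"grip":0.05},{"delta_rot":[0,0,-8.5],"linear":[0,0,0],"grip":0.05},{"delta_rot":[0,0,-8.5],"linear":[0,0,0],"grip":0.05},{"delta_rot":[0,0,-8.5],"linear":[0,0,0],"grip":0.05},{"delta_rot":[0,0,-8.5],"linear":[0,0,0],"grip":0.05},{"delta_rot":[0,0,-8.5],"linear":[0,0,0],"grip":0.05},{"delta_rot":[0,0,-8.5],"linear":[0,0,0],"grip":0.05},{"delta_rot":[0,0,-8.5],"linear":[0,0,0],"grip":0.05},{"delta_rot":[0,0,-8.5],"linear":[0,0,0],"grip":0.05},{"delta_rot":[0,0,-8.5],"linear":[0,0,0],"grip":0.05}])

```text
t: 5.5
tool_pos: [0.4457, 0.2653, 0.1386]
tool_rot: [-1.637, -2.679, 0.007]
contact_force: [-0.3, -0.3, 0.6]
opening: 0.0499
grip_force: 0.0
```

jog_arm(steps=[{"delta_rot":[0,0,-5],"linear":[0,0,0],"grip":0.05},{"delta_rot":[0,-8,0],"linear":[0,0,0],"grip":0.05},{"delta_rot":[0,-8,0],"linear":[0,0,0],"grip":0.05},{"delta_rot":[0,0,0],"linear":[0,0,0],"grip":0.05}])

```text
t: 5.9
tool_pos: [0.4444, 0.2669, 0.1379]
tool_rot: [1.401, 2.53, -0.206]
contact_force: [0.4, -0.2, -0.9]
opening: 0.0498
grip_force: 0.0
```

```bash
python3 -c "
from g import *
go([-.40,.0,.05],END(45)); supply('s')"
```

```text
t 5.9 stand pos [-0.4215  0.0016  0.1379] q [ 0.55 -0.1   1.94 -0.29  1.31  0.06]
lin [ 0.0036 -0.001   0.0904] rot deg [ -0.36 -28.94   0.09] lin after rot [ 0.0469 -0.0016  0.0774]
stop 2005 c [-300.2   -1.9] size [ 99.3 130.1] ang 89.71
[[-365.0, -51.0], [-235.0, -52.0], [-235.0, 47.0], [-365.0, 48.0]]
sscene 974 c [-300.     1.1] size [ 97.9 137.6] ang 89.55
[[-369.0, -47.0], [-232.0, -48.0], [-231.0, 49.0], [-368.0, 51.0]]
```

The supply is now centred (y about 0) and square to the stand. I'll lean the tool 45° and lower it behind the plain end.

jog_arm(steps=[{"delta_rot":[-0.4,-7.3,0],"linear":[0,0,0],"grip":0.05},{"delta_rot":[0,-7.3,0],"linear":[0,0,0],"grip":0.05},{"delta_rot":[0,-7.3,0],"linear":[0,0,0],"grip":0.05},{"delta_rot":[0,-7.2,0],"linear":[0,0,0],"grip":0.05},{"delta_rot":[0,0,0],"linear":[0.02,-0.0005,0.036],"grip":0.05},{"delta_rot":[0,0,0],"linear":[0.02,-0.0005,0.036],"grip":0.05},{"delta_rot":[0,0,0],"linear":[0.02,-0.0005,0.036],"grip":0.05},{"delta_rot":[0,0,0],"linear":[0,0,0],"grip":0.05}])

```text
t: 6.8
tool_pos: [0.4609, 0.2319, 0.0156]
tool_rot: [1.173, 2.107, -0.496]
contact_force: [-0.3, 0.3, -0.7]
opening: 0.0503
grip_force: 0.0
```

```bash
python3 -c "
from g import *
go([-.375,.0,.016],END(45)); shot('scene','s2.png')"
```

```text
t 6.8 stand pos [-0.3831 -0.003   0.0156] q [ 0.7   0.24  1.97 -0.83  1.23  0.56]
lin [-0.006   0.0031  0.0054] rot deg [-0.6   0.11 -0.04] lin after rot [-0.006   0.003   0.0055]
```

View pics/s2.png

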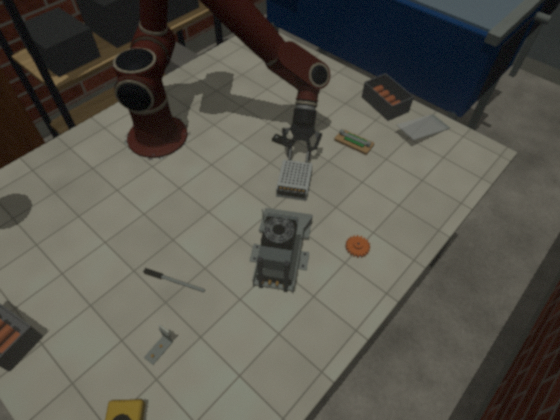

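The fingers at (302,150) are just behind the supply at (295,178), with nothing else in the way, so I'm starting the push.

jog_arm(steps=[{"delta_rot":[-0.6,0,0],"linear":[-0.007,0.003,0.007],"grip":0.05},{"delta_rot":[0,0,0],"linear":[-0.01,0,0.01],"grip":0.05},{"delta_rot":[0,0,0],"linear":[-0.0125,0,0.0125],"grip":0.05},{"delta_rot":[0,0,0],"linear":[-0.0125,0,0.0125],"grip":0.05},{"delta_rot":[0,0,0],"linear":[-0.0125,0,0.0125],"grip":0.05},{"delta_rot":[0,0,0],"linear":[-0.0125,0,0.0125],"grip":0.05},{"delta_rot":[0,0,0],"linear":[-0.0125,0,0.0125],"grip":0.05},{"delta_rot":[0,0,0],"linear":[-0.0125,0,0.0125],"grip":0.05},{"delta_rot":[0,0,0],"linear":[-0.01,0,0.01],"grip":0.05},{"delta_rot":[0,0,0],"linear":[0,0,0],"grip":0.05}])

```text
t: 7.85
tool_pos: [0.5455, 0.1154, 0.0239]
tool_rot: [1.168, 2.1, -0.466]
contact_force: [0.7, 0.0, 0.5]
opening: 0.0495
grip_force: 0.0
```

```bash
cat >> g.py <<'E'
def sup2(show=None):
    for n in('top','scene'):
        im,d,c=shot(n,show if n=='top' else None); w=world(d,c); q=(w-O)@S
        hsv=cv2.cvtColor(im,cv2.COLOR_RGB2HSV)
        m=(d>0)&(q[...,2]>.024)&(q[...,2]<.085)&(abs(q[...,1])<.05)&(q[...,0]<.1)&(q[...,0]>-.4)
        t=m&(hsv[...,0]>10)&(hsv[...,0]<32)&(hsv[...,1]>120)&(hsv[...,2]>70)
        if t.sum(): print(n,'terminals px',t.sum(),np.round(q[t].mean(0),4),'slope', np.round(np.polyfit(q[t][:,1],q[t][:,0],1)[0],3))
        r=m&(hsv[...,1]<70)&(hsv[...,2]>100); P=q[r]
        if len(P)>20: print(n,'cover x',np.round(np.percentile(P[:,0],[2,98]),3),'y',np.round(np.percentile(P[:,1],[2,98]),3),'tilt',np.round(np.polyfit(P[:,0],P[:,2],1)[0],3),'z',np.round(P[:,2].mean(),3))
E
python3 -c "
from g import *
go([-.2,.0,.018],END(45)); sup2('s3.png')"
```

```text
t 7.85 stand pos [-0.2394  0.0068  0.0239] q [ 0.43  0.18  2.02 -0.94  1.05  0.42]
lin [-0.0237 -0.0069  0.032 ] rot deg [ 0.77  0.19 -0.58] lin after rot [-0.0237 -0.0068  0.032 ]
top terminals px 51 [-0.115  -0.0021  0.0553] slope 0.003
top cover x [-0.237 -0.113] y [-0.048  0.045] tilt 0.07 z 0.046
scene terminals px 10 [0.081  0.0015 0.0364] slope 0.078
scene cover x [-0.232 -0.133] y [-0.047  0.047] tilt 0.127 z 0.046
```

View pics/s3.png

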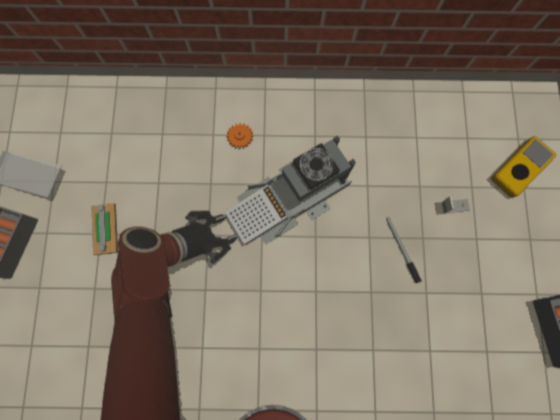

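The supply at (256,213) is tipped on the lower ramp and centred, with its terminals at (274,200). I'll recentre the tool and keep pushing.

jog_arm(steps=[{"delta_rot":[0.8,0.2,-0.6],"linear":[0.0035,-0.0068,-0.0035],"grip":0.05},{"delta_rot":[0,0,0],"linear":[-0.0075,0,0.0075],"grip":0.05},{"delta_rot":[0,0,0],"linear":[-0.0105,0,0.0095],"grip":0.05},{"delta_rot":[0,0,0],"linear":[-0.0105,0,0.0095],"grip":0.05},{"delta_rot":[0,0,0],"linear":[-0.0105,0,0.0095],"grip":0.05},{"delta_rot":[0,0,0],"linear":[-0.0105,0,0.0095],"grip":0.05},{"delta_rot":[0,0,0],"linear":[0,0,0],"grip":0.05}])

```text
t: 8.65
tool_pos: [0.5728, 0.0585, 0.0256]
tool_rot: [1.166, 2.11, -0.486]
contact_force: [0.4, -1.2, -0.2]
opening: 0.0503
grip_force: 0.0
```

```bash
python3 -c "
from g import *
go([-.13,.0,.032],END(45)); sup2()"
```

```text
t 8.65 stand pos [-0.1767 -0.0003  0.0256] q [ 0.31  0.18  2.02 -0.97  0.98  0.33]
lin [-0.0376  0.0003  0.0285] rot deg [-0.1   0.01  0.09] lin after rot [-0.0376  0.0003  0.0285]
top terminals px 5 [-0.055  -0.0398  0.0652] slope 0.04
top cover x [-0.172 -0.064] y [-0.049  0.045] tilt 0.106 z 0.053
scene terminals px 8 [ 0.0809 -0.0009  0.0362] slope 0.04
scene cover x [-0.172 -0.094] y [-0.046  0.047] tilt 0.209 z 0.047
```

jog_arm(steps=[{"delta_rot":[0,3,0],"linear":[0,0,0],"grip":0.05},{"delta_rot":[0,0,0],"linear":[-0.0096,0,0.0064],"grip":0.05},{"delta_rot":[0,0,0],"linear":[-0.0096,0,0.0064],"grip":0.05},{"delta_rot":[0,0,0],"linear":[-0.0096,0,0.0064],"grip":0.05},{"delta_rot":[0,0,0],"linear":[-0.0096,0,0.0064],"grip":0.05},{"delta_rot":[0,0,0],"linear":[-0.0096,0,0.0064],"grip":0.05},{"delta_rot":[0,0,0],"linear":[-0.009,0,0.008],"grip":0.05},{"delta_rot":[0,0,0],"linear":[-0.009,0,0.008],"grip":0.05},{"delta_rot":[0,0,0],"linear":[0,0,0],"grip":0.05}])

```text
t: 9.65
tool_pos: [0.6154, -0.01, 0.0332]
tool_rot: [1.19, 2.156, -0.461]
contact_force: [0.5, -0.2, 0.6]
opening: 0.0503
grip_force: 0.0
```

```bash
python3 -c "
from g import *
go([-.068,.0,.036],END(42)); sup2()"
```

```text
t 9.65 stand pos [-0.096  -0.0006  0.0332] q [ 0.14  0.18  1.97 -0.91  0.88  0.15]
lin [-0.0227  0.0006  0.0167] rot deg [-0.13 -0.02  0.14] lin after rot [-0.0227  0.0006  0.0167]
top terminals px 7 [ 0.0306 -0.0385  0.0582] slope -0.053
top cover x [-0.091  0.038] y [-0.05   0.042] tilt -0.029 z 0.058
scene terminals px 9 [0.0807 0.0005 0.0366] slope 0.022
```

jog_arm(steps=[{"delta_rot":[0,0,0],"linear":[-0.005,0,0.004],"grip":0.05},{"delta_rot":[0,0,0],"linear":[-0.004,0,0.0034],"grip":0.05},{"delta_rot":[0,0,0],"linear":[-0.004,0,0.0034],"grip":0.05},{"delta_rot":[0,0,0],"linear":[-0.003,0,0.0027],"grip":0.05},{"delta_rot":[0,0,0],"linear":[0,0,0],"grip":0.05}])

```text
t: 10.25
tool_pos: [0.626, -0.0265, 0.0336]
tool_rot: [1.189, 2.157, -0.46]
contact_force: [0.6, 0.1, -0.4]
opening: 0.0499
grip_force: 0.0
```

```bash
python3 -c "
from g import *
go([-.068,.0,.036],END(42)); sup2('s4.png'); print(S.T@ctrl.get_obs()['contact_force'])"
```

```text
t 10.25 stand pos [-0.0764 -0.0004  0.0336] q [ 0.11  0.19  1.96 -0.92  0.86  0.12]
lin [-0.0079  0.0004  0.0038] rot deg [-0.09 -0.07  0.21] lin after rot [-0.0079  0.0004  0.0038]
top terminals px 6 [ 0.0485 -0.0393  0.0598] slope 0.503
top cover x [-0.07  0.05] y [-0.05   0.034] tilt -0.026 z 0.058
scene terminals px 8 [0.082  0.0017 0.0369] slope -0.029
[-0.69700846 -0.82075619  0.04582549]
```

jog_arm(steps=[{"delta_rot":[0,0,0],"linear":[-0.0019,0,0.0016],"grip":0.05},{"delta_rot":[0,0,0],"linear":[-0.0019,0,0.0016],"grip":0.05},{"delta_rot":[0,0,0],"linear":[-0.0019,0,0.0016],"grip":0.05},{"delta_rot":[0,0,0],"linear":[0,0,0],"grip":0.05}])

```text
t: 10.75
tool_pos: [0.6302, -0.0323, 0.0339]
tool_rot: [1.189, 2.157, -0.459]
contact_force: [-0.4, 2.1, -0.3]
opening: 0.05
grip_force: 0.8
```

```bash
python3 -c "
from g import *
go([-.068,.0,.036],END(42)); sup2(); print(S.T@ctrl.get_obs()['contact_force'])"
```

```text
t 10.75 stand pos [-0.0693 -0.      0.0339] q [ 0.1   0.2   1.95 -0.92  0.85  0.11]
lin [-0.0023  0.     -0.0007] rot deg [-0.03 -0.08  0.2 ] lin after rot [-0.0023  0.     -0.0007]
top terminals px 3 [ 0.0547 -0.0397  0.0606] slope -0.005
top cover x [-0.063  0.067] y [-0.05  -0.038] tilt -0.019 z 0.058
scene terminals px 11 [0.0813 0.0023 0.0375] slope 0.007
[-0.52025004  0.00373569 -0.21035651]
```

jog_arm(steps=[{"delta_rot":[0,0,0],"linear":[-0.0015,0,0.0013],"grip":0.05},{"delta_rot":[0,0,0],"linear":[-0.0012,0,0.001],"grip":0.05},{"delta_rot":[0,0,0],"linear":[0,0,0],"grip":0.05}])

```text
t: 11.15
tool_pos: [0.6315, -0.0347, 0.0339]
tool_rot: [1.19, 2.158, -0.459]
contact_force: [-4.6, 6.6, 5.2]
opening: 0.0503
grip_force: 4.0
```

The force along the stand's -x jumped to about 8 N, so the supply is against the stop. I'm retreating straight back, then up and level.

jog_arm(steps=[{"delta_rot":[0,0,0],"linear":[0.015,0,-0.0134],"grip":0.05},{"delta_rot":[0,0,0],"linear":[0.022,0,-0.02],"grip":0.05},{"delta_rot":[0,0,0],"linear":[0.03,0,-0.027],"grip":0.05},{"delta_rot":[0,0,0],"linear":[0.01,0,-0.045],"grip":0.05},{"delta_rot":[0,0,0],"linear":[-0.03,0,-0.037],"grip":0.05},{"delta_rot":[0,0,0],"linear":[-0.03,0,-0.037],"grip":0.05},{"delta_rot":[0,0,0],"linear":[-0.03,0,-0.037],"grip":0.05},{"delta_rot":[0,8.4,0],"linear":[0,0,0],"grip":0.05},{"delta_rot":[0,8.4,0],"linear":[0,0,0],"grip":0.05},{"delta_rot":[0,8.4,0],"linear":[0,0,0],"grip":0.05}])

```text
t: 12.15
tool_pos: [0.5606, 0.0796, 0.2053]
tool_rot: [1.391, 2.526, -0.202]
contact_force: [0.5, -0.7, 0.2]
opening: 0.0501
grip_force: 0.0
```

```bash
python3 - <<'E'
from g import *
sup2('s5.png')
# rod from first frames + now: heights 4..25mm in stand frame & colours
for n in('top','scene'):
    im,d,c=shot(n); w=world(d,c)
    hsv=cv2.cvtColor(im,cv2.COLOR_RGB2HSV)
    m=(d>0)&(w[...,2]>.005)&(w[...,2]<.03)&(w[...,0]>.38)&(w[...,0]<.62)&(w[...,1]<-.24)&(w[...,1]>-.41)
    k,l,st,ce=cv2.connectedComponentsWithStats(m.astype(np.uint8))
    for i in range(1,k):
        if st[i,4]<60: continue
        P=w[l==i]; V=hsv[l==i][:,2]
        r=rect(P,n)
        vx,vy,x0,y0=cv2.fitLine((P[:,:2]).astype(np.float32),cv2.DIST_HUBER,0,.01,.01).ravel()
        if vx<0: vx,vy=-vx,-vy
        s=(P[:,:2]-[x0,y0])@[vx,vy]; lo,hi=np.percentile(s,[.5,99.5])
        dk=s[V<80]; print(n,'ang',np.degrees(np.arctan2(vy,vx)),'ends',[x0+lo*vx,y0+lo*vy],[x0+hi*vx,y0+hi*vy],hi-lo,'dark s',np.percentile(dk,[2,98])-lo, 'zgrip',np.percentile(P[V<80][:,2],[50,90]))
E
python3 -c "
from g import *
go([.11,-.27,.15],SIDE)"
```

```text
top terminals px 6 [ 0.0582 -0.0398  0.0606] slope 0.257
top cover x [-0.062  0.077] y [-0.05  -0.037] tilt -0.009 z 0.058
scene terminals px 9 [0.0813 0.0028 0.0365] slope 0.016
top 344 c [ 493.9 -327.8] size [181.4  16.4] ang 24.44
[[408.0, -358.0], [415.0, -373.0], [580.0, -298.0], [573.0, -283.0]]
top ang 23.365782 ends [np.float64(0.41118529519616387), np.float64(-0.36360735125313415)] [np.float64(0.5761153992022698), np.float64(-0.2923526374885508)] 0.1796640591764527 dark s [0.00213565 0.05077243] zgrip [0.01451292 0.01737183]
scene 280 c [ 492.9 -326.9] size [191.6  22.3] ang 23.42
[[401.0, -355.0], [409.0, -375.0], [585.0, -299.0], [576.0, -279.0]]
scene ang 23.452372 ends [np.float64(0.4119636049190975), np.float64(-0.36640581002730627)] [np.float64(0.5819678836674714), np.float64(-0.2926538213408061)] 0.18531273378824129 dark s [0.00487866 0.05597334] zgrip [0.01457223 0.0178283 ]
t 12.35 stand pos [-0.1999 -0.0006  0.2033] q [ 0.14 -0.13  1.85 -0.28  1.3  -0.36]
lin [-0.281  -0.2692  0.1418] rot deg [13.02 13.39 89.32] lin after rot [-0.2694  0.3099  0.0533]
```

View pics/s5.png

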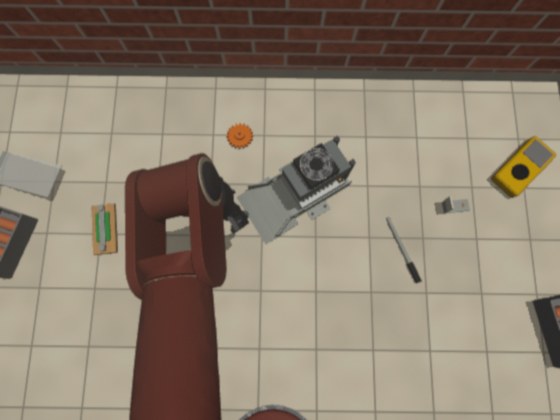

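The supply is home: only its rear strip, around (325,187), shows under the fan. The rod has not moved, with its tip at (389,220) and its grip at (413,272). The grip centre is at about (0.436,-0.354), with the rod at 23.4°. I'm moving over it now.

jog_arm(steps=[{"delta_rot":[0,8.4,0],"linear":[0,0,0],"grip":0.05},{"delta_rot":[0,8.4,0],"linear":[0,0,0],"grip":0.05},{"delta_rot":[0,0,0],"linear":[-0.03,-0.035,0],"grip":0.05},{"delta_rot":[0,0,0],"linear":[-0.03,-0.035,0],"grip":0.05},{"delta_rot":[0,0,0],"linear":[-0.03,-0.035,0],"grip":0.05},{"delta_rot":[0,0,0],"linear":[-0.03,-0.035,0],"grip":0.05},{"delta_rot":[0,0,0],"linear":[-0.03,-0.035,0],"grip":0.05},{"delta_rot":[0,0,0],"linear":[-0.03,-0.035,0],"grip":0.05},{"delta_rot":[0,0,0],"linear":[-0.03,-0.035,0],"grip":0.05},{"delta_rot":[0,0,0],"linear":[-0.03,-0.035,0],"grip":0.05}])

```text
t: 13.35
tool_pos: [0.4499, -0.2734, 0.2024]
tool_rot: [-1.513, -2.747, 0.006]
contact_force: [1.0, 0.6, 0.1]
opening: 0.0501
grip_force: 0.0
```

jog_arm(steps=[{"delta_rot":[0,0,8.5],"linear":[0,0,0],"grip":0.05},{"delta_rot":[0,0,8.5],"linear":[0,0,0],"grip":0.05},{"delta_rot":[0,0,8.5],"linear":[0,0,0],"grip":0.05},{"delta_rot":[0,0,8.5],"linear":[0,0,0],"grip":0.05},{"delta_rot":[0,0,8.5],"linear":[0,0,0],"grip":0.05},{"delta_rot":[0,0,8.5],"linear":[0,0,0],"grip":0.05},{"delta_rot":[0,0,8.5],"linear":[0,0,0],"grip":0.05},{"delta_rot":[0,0,8.5],"linear":[0,0,0],"grip":0.05},{"delta_rot":[0,0,8.5],"linear":[0,0,0],"grip":0.05},{"delta_rot":[0,0,8.5],"linear":[0,0,0],"grip":0.05}])

```text
t: 14.35
tool_pos: [0.4507, -0.2717, 0.2022]
tool_rot: [-2.978, -0.995, 0.011]
contact_force: [-1.1, 0.8, -0.5]
opening: 0.05
grip_force: 0.0
```

```bash
cat >> g.py <<'E'
def gow(p,yawx):
    "world target, tool down with tool x at yawx deg"
    y=np.radians(yawx); x=np.array([np.cos(y),np.sin(y),0]); z=np.array([0,0,-1.]); M=np.c_[x,np.cross(z,x),z]
    go(S.T@(np.array(p)-O),S.T@M)
E
python3 -c "
from g import *
gow([.4254,-.3591,.004],23.4)"
```

```text
t 14.35 stand pos [ 0.0381 -0.2792  0.2022] q [-0.68 -0.16  1.87 -0.    1.44  0.25]
lin [-0.0716  0.0555  0.1984] rot deg [-0.19  0.38 13.55] lin after rot [-0.0579  0.0702  0.1982]
```

jog_arm(steps=[{"delta_rot":[0,0,6.8],"linear":[0,0,0],"grip":0.05},{"delta_rot":[0,0,6.8],"linear":[0,0,0],"grip":0.05},{"delta_rot":[0,0.3,0],"linear":[-0.029,0.035,0],"grip":0.05},{"delta_rot":[0,0,0],"linear":[-0.029,0.035,0],"grip":0.05},{"delta_rot":[0,0,0],"linear":[0,0,0.045],"grip":0.05},{"delta_rot":[0,0,0],"linear":[0,0,0.045],"grip":0.05},{"delta_rot":[0,0,0],"linear":[0,0,0.04],"grip":0.05},{"delta_rot":[0,0,0],"linear":[0,0,0],"grip":0.05}])

```text
t: 15.15
tool_pos: [0.4221, -0.3546, 0.0656]
tool_rot: [-3.06, -0.642, 0.013]
contact_force: [0.8, 2.1, -0.6]
opening: 0.05
grip_force: 0.0
```

```bash
python3 -c "
from g import *
gow([.4254,-.3591,.004],23.4)
im,d,c=shot('scene'); cv2.imwrite('pics/s6.png',cv2.cvtColor(cv2.resize(im[200:330,80:260],None,fx=4,fy=4),cv2.COLOR_RGB2BGR))"
```

```text
t 15.15 stand pos [ 0.0932 -0.3475  0.0656] q [-0.83  0.05  1.91  0.    1.2   0.32]
lin [0.0015 0.0064 0.0615] rot deg [-0.91  0.29  0.3 ] lin after rot [0.0013 0.0054 0.0616]
```

View pics/s6.png

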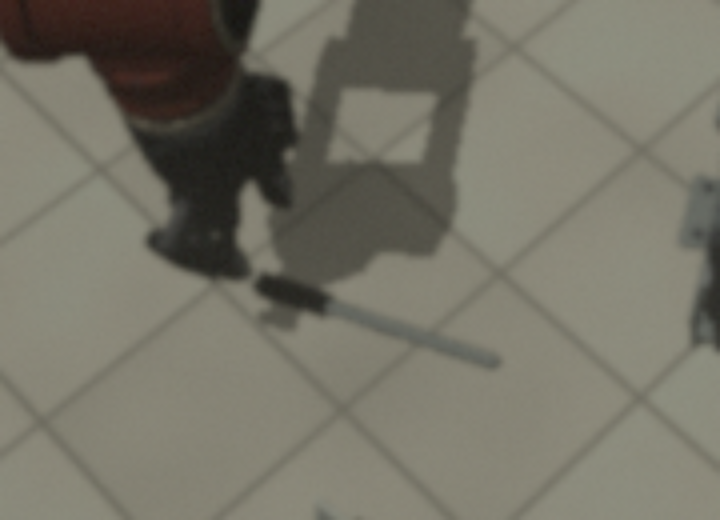

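The open fingers at (165,240) and (280,190) hover over the line of the grip at (290,290), with clearance on both sides. I'm descending and grasping.

jog_arm(steps=[{"delta_rot":[-0.9,0.3,0.3],"linear":[0.001,0.006,0.02],"grip":0.05},{"delta_rot":[0,0,0],"linear":[0,0,0.025],"grip":0.05},{"delta_rot":[0,0,0],"linear":[0,0,0.014],"grip":0.05},{"delta_rot":[0,0,0],"linear":[0,0,0],"grip":0.05}])

```text
t: 15.6
tool_pos: [0.4299, -0.3649, 0.0145]
tool_rot: [3.065, 0.634, 0.013]
contact_force: [0.4, 2.1, -0.4]
opening: 0.05
grip_force: 0.0
```

```bash
python3 -c "
from g import *
gow([.4254,-.3591,.004],23.4)"
```

```text
t 15.6 stand pos [ 0.106  -0.3464  0.0145] q [-0.84  0.14  1.91  0.    1.08  0.33]
lin [-0.0019 -0.0072  0.0104] rot deg [ 0.73 -0.33 -0.03] lin after rot [-0.0018 -0.0071  0.0105]
```

jog_arm(steps=[{"delta_rot":[0,0,0],"linear":[0,0,0],"grip":0.05},{"delta_rot":[0,0,0],"linear":[0,0,0],"grip":0.05}])

```text
t: 15.8
tool_pos: [0.4312, -0.3667, 0.017]
tool_rot: [3.061, 0.632, 0.017]
contact_force: [-0.1, -0.8, -0.1]
opening: 0.0502
grip_force: 0.0
```

```bash
python3 -c "
from g import *
gow([.4254,-.3591,.004],23.4)"
```

```text
t 15.8 stand pos [ 0.1083 -0.3463  0.017 ] q [-0.84  0.13  1.91  0.    1.08  0.33]
lin [-0.0024 -0.0095  0.0128] rot deg [ 1.   -0.45 -0.07] lin after rot [-0.0023 -0.0093  0.013 ]
```

jog_arm(steps=[{"delta_rot":[1.0,-0.4,0],"linear":[-0.002,-0.0093,0],"grip":0.05},{"delta_rot":[0,0,0],"linear":[0,0,0.012],"grip":0.05},{"delta_rot":[0,0,0],"linear":[0,0,0],"grip":0.05},{"delta_rot":[0,0,0],"linear":[0,0,0],"grip":0.05}])

```text
t: 16.2
tool_pos: [0.4241, -0.3575, 0.002]
tool_rot: [-3.073, -0.634, 0.002]
contact_force: [-0.5, 0.2, -0.3]
opening: 0.0499
grip_force: 0.0
```

```bash
python3 -c "
from g import *
gow([.4254,-.3591,.004],23.4)"
```

```text
t 16.2 stand pos [ 0.0966 -0.3474  0.002 ] q [-0.83  0.15  1.93  0.    1.07  0.33]
lin [ 0.0005  0.002  -0.002 ] rot deg [-0.25  0.03 -0.09] lin after rot [ 0.0005  0.002  -0.002 ]
```

Aligned. I'm closing at 100 N and then lifting.

jog_arm(newtons=100, steps=[{"delta_rot":[0,0,0],"linear":[0,0.002,-0.001],"grip":0.03},{"delta_rot":[0,0,0],"linear":[0,0,0],"grip":0.01},{"delta_rot":[0,0,0],"linear":[0,0,0],"grip":0.01},{"delta_rot":[0,0,0],"linear":[0,0,0],"grip":0.01},{"delta_rot":[0,0,0],"linear":[0,0,0],"grip":0.01},{"delta_rot":[0,0,0],"linear":[0,0,-0.02],"grip":0.01},{"delta_rot":[0,0,0],"linear":[0,0,-0.04],"grip":0.01},{"delta_rot":[0,0,0],"linear":[0,0,-0.037],"grip":0.01},{"delta_rot":[0,0,0],"linear":[0,0,0],"grip":0.01},{"delta_rot":[0,0,0],"linear":[0,0,0],"grip":0.01}])

```text
t: 17.2
tool_pos: [0.4257, -0.3603, 0.1014]
tool_rot: [-3.075, -0.635, -0.0]
contact_force: [-0.2, 0.3, -2.3]
opening: 0.0114
grip_force: 74.2
```

```bash
cat >> g.py <<'E'
def rod(zlo=.02,zhi=.16):
    "held shaft: fit 3d line to bright points ahead of the tool (tool +x side), express in stand frame"
    o=ctrl.get_obs(); T=R.from_rotvec(o['tool_rot'])
    for n in('top','scene'):
        im,d,c=shot(n); w=world(d,c); q=T.inv().apply((w-o['tool_pos']).reshape(-1,3)).reshape(w.shape)
        m=(d>0)&(abs(q[...,1])<.025)&(abs(q[...,2])<.03)&(q[...,0]>.045)&(q[...,0]<.19)
        if m.sum()<15: print(n,'few',m.sum()); continue
        P=q[m]; py=np.polyfit(P[:,0],P[:,1],1); pz=np.polyfit(P[:,0],P[:,2],1)
        tip=np.percentile(P[:,0],99); s=(w[m]-O)@S
        print(n,m.sum(),'tool-frame tip x',round(tip,4),'y at tip',round(np.polyval(py,tip),4),'yslope',round(py[0],4),'z(top surf) at .05/tip',np.round(np.polyval(pz,[.05,tip]),4),'zslope',round(pz[0],4),
         'stand tip',np.round(S.T@(o['tool_pos']+T.apply([tip,np.polyval(py,tip),np.polyval(pz,tip)])-O),4))
E
python3 -c "
from g import *
rod(); go([-.08,-.247,.1],SIDE)"
```

```text
top 232 tool-frame tip x 0.1645 y at tip -0.0021 yslope -0.0029 z(top surf) at .05/tip [-0.0065 -0.0048] zslope 0.0147 stand tip [ 0.1229 -0.1845  0.1062]
scene 185 tool-frame tip x 0.1697 y at tip -0.0013 yslope -0.0073 z(top surf) at .05/tip [-0.0051 -0.0032] zslope 0.0161 stand tip [ 0.1245 -0.1796  0.1046]
t 17.3 stand pos [ 0.0981 -0.3478  0.0987] q [-0.84  0.01  1.88  0.    1.25  0.33]
lin [ 7.240e-02 -1.914e-01 -1.000e-04] rot deg [-0.37  0.04 -8.78] lin after rot [ 0.1008 -0.1781 -0.0013]
```

The rod is held, with its tip 168 mm ahead of the tool and a droop of about 0.9°. I'm moving to the spot in front of the right-hand hole.

jog_arm(steps=[{"delta_rot":[0,0,-4.4],"linear":[0,0,0],"grip":0.01},{"delta_rot":[0,0,-4.4],"linear":[0,0,0],"grip":0.01},{"delta_rot":[-0.3,0.9,0],"linear":[0,-0.04,0],"grip":0.01},{"delta_rot":[0,0,0],"linear":[0,-0.045,0],"grip":0.01},{"delta_rot":[0,0,0],"linear":[0,-0.045,0],"grip":0.01},{"delta_rot":[0,0,0],"linear":[0,-0.046,0],"grip":0.01},{"delta_rot":[0,0,0],"linear":[0.04,0,0.02],"grip":0.01},{"delta_rot":[0,0,0],"linear":[0.03,0,0.025],"grip":0.01},{"delta_rot":[0,0,0],"linear":[0.02,0,0.015],"grip":0.01},{"delta_rot":[0,0,0],"linear":[0,0,0],"grip":0.01}])

```text
t: 18.3
tool_pos: [0.4071, -0.1596, 0.038]
tool_rot: [-3.01, -0.871, -0.017]
contact_force: [-0.3, -0.1, -2.0]
opening: 0.0114
grip_force: 74.2
```

jog_arm(steps=[{"delta_rot":[0,0,0],"linear":[0,0,0],"grip":0.01},{"delta_rot":[0,0,0],"linear":[0,0,0],"grip":0.01}])

```text
t: 18.5
tool_pos: [0.4084, -0.163, 0.0417]
tool_rot: [-3.016, -0.867, -0.024]
contact_force: [0.1, 0.3, -0.7]
opening: 0.0116
grip_force: 74.2
```

Run:
```python
from g import *
rod(); go([-.0785,-.247,.035],SIDE)
for n in('top','scene'):
    im,d,c=shot(n,'s7%s.png'%n); q=(world(d,c)-O)@S
    for sg in(1,-1):
        m=(d>0)&(q[...,2]>.051)&(q[...,2]<.064)&(q[...,1]*sg>.045)&(q[...,1]*sg<.065)&(q[...,0]<-.03)&(q[...,0]>-.14)
        P=q[m]
        if len(P)>3: print(n,sg,len(P),np.round(np.percentile(P[:,0],[5,50,95]),4),np.round(np.median(P,0),4))
im=cv2.imread('pics/s7top.png'); im2=cv2.imread('pics/s7scene.png')
a_=cv2.resize(im[150:290,240:400],None,fx=3,fy=3); b_=cv2.resize(im2[190:330,180:340],None,fx=3,fy=3)
cv2.imwrite('pics/s7.png',np.hstack([a_,b_])[:, :800] if False else cv2.resize(np.hstack([a_,b_]),(800,350)))
```

```text
top 207 tool-frame tip x 0.189 y at tip -0.0083 yslope -0.0747 z(top surf) at .05/tip [-0.0123  0.0078] zslope 0.1452 stand tip [-0.0847 -0.0682  0.0368]
scene 156 tool-frame tip x 0.1883 y at tip -0.0037 yslope -0.0569 z(top surf) at .05/tip [-0.0104  0.0031] zslope 0.0978 stand tip [-0.0801 -0.0689  0.0415]
t 18.6 stand pos [-0.0758 -0.2571  0.0424] q [-0.56 -0.21  2.2   0.01  1.15  0.45]
lin [ 0.01   -0.0027  0.0075] rot deg [ 0.16 -0.93 -0.05] lin after rot [ 0.0101 -0.0027  0.0074]
top 1 29 [-0.0976 -0.0801 -0.0628] [-0.0801  0.053   0.0577]
top -1 64 [-0.0948 -0.0581 -0.0329] [-0.0581 -0.0511  0.058 ]
scene 1 30 [-0.0945 -0.0588 -0.0346] [-0.0588  0.0522  0.0594]
```

View pics/s7.png

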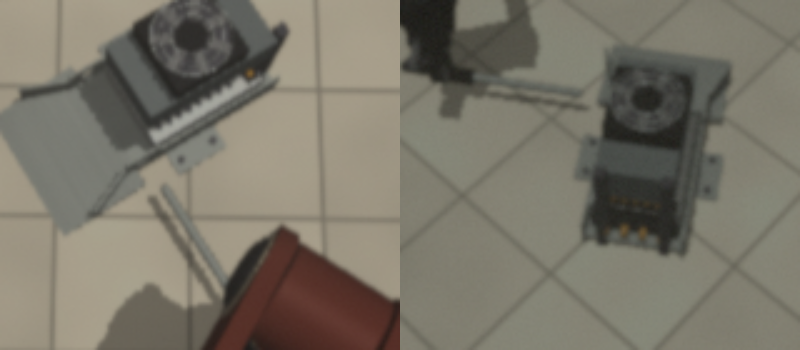

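The rod at (165,190) points at the right-hand plate's tall part. The fit picked up stand pixels, so I'm refitting with the shaft region limited.

```bash
sed -i 's/q\[...,0\]<.19)/q[...,0]<.163)/; s/<.025)&(abs(q\[...,2\])<.03)/<.012)\&(abs(q[...,2])<.014)/' g.py; python3 -c "
from g import *
rod(); rod(); go([-.0785,-.247,.035],SIDE)"
```

```text
top 178 tool-frame tip x 0.1613 y at tip -0.0015 yslope -0.0046 z(top surf) at .05/tip [-0.0065 -0.0052] zslope 0.0122 stand tip [-0.0771 -0.0958  0.0504]
scene 136 tool-frame tip x 0.1622 y at tip 0.0009 yslope -0.0059 z(top surf) at .05/tip [-0.0063 -0.005 ] zslope 0.0116 stand tip [-0.0747 -0.0948  0.0503]
top 179 tool-frame tip x 0.1616 y at tip -0.0014 yslope -0.0025 z(top surf) at .05/tip [-0.0068 -0.0048] zslope 0.0176 stand tip [-0.0772 -0.0954  0.05  ]
scene 137 tool-frame tip x 0.161 y at tip 0.0009 yslope -0.0025 z(top surf) at .05/tip [-0.0061 -0.005 ] zslope 0.0105 stand tip [-0.0749 -0.096   0.0502]
t 18.9 stand pos [-0.076  -0.2568  0.0424] q [-0.56 -0.21  2.2   0.01  1.15  0.45]
lin [ 0.0097 -0.0025  0.0075] rot deg [ 0.16 -0.94 -0.02] lin after rot [ 0.0098 -0.0025  0.0074]
```

jog_arm(steps=[{"delta_rot":[0,0,0],"linear":[0,-0.0035,0.0078],"grip":0.01},{"delta_rot":[0,0,0],"linear":[0,0,0],"grip":0.01},{"delta_rot":[0,0,0],"linear":[0.012,0,0.0002],"grip":0.01},{"delta_rot":[0,0,0],"linear":[0.012,0,0.0002],"grip":0.01},{"delta_rot":[0,0,0],"linear":[0.012,0,0.0002],"grip":0.01},{"delta_rot":[0,0,0],"linear":[0.012,0,0.0002],"grip":0.01},{"delta_rot":[0,0,0],"linear":[0,0,0],"grip":0.01},{"delta_rot":[0,0,0],"linear":[0,0,0],"grip":0.01}])

```text
t: 19.7
tool_pos: [0.4483, -0.1339, 0.0342]
tool_rot: [-3.016, -0.87, -0.025]
contact_force: [0.0, -0.2, -1.6]
opening: 0.0114
grip_force: 74.2
```

```bash
python3 -c "
from g import *
go([-.0795,-.095,.035],SIDE); print(S.T@ctrl.get_obs()['contact_force'],ctrl.get_obs()['wrist_torque'])"
```

```text
t 19.7 stand pos [-0.0799 -0.2081  0.0342] q [-0.46 -0.12  2.13  0.01  1.12  0.55]
lin [0.1131 0.0006 0.001 ] rot deg [ 0.12 -0.9   0.08] lin after rot [ 0.1131  0.0004 -0.0008]
[ 0.16614657 -0.06438747 -1.60669235] [-0.06978561  0.00985062  0.00929186]
```

The tip is through the first hole with no contact force. I'm continuing to the second plate.

jog_arm(steps=[{"delta_rot":[0,0,0],"linear":[0.016,0,0.00025],"grip":0.01},{"delta_rot":[0,0,0],"linear":[0.016,0,0.00025],"grip":0.01},{"delta_rot":[0,0,0],"linear":[0.016,0,0.00025],"grip":0.01},{"delta_rot":[0,0,0],"linear":[0.016,0,0.00025],"grip":0.01},{"delta_rot":[0,0,0],"linear":[0.014,0,0.00025],"grip":0.01},{"delta_rot":[0,0,0],"linear":[0,0,0],"grip":0.01},{"delta_rot":[0,0,0],"linear":[0,0,0],"grip":0.01}])

```text
t: 20.4
tool_pos: [0.5141, -0.0924, 0.0341]
tool_rot: [-3.016, -0.87, -0.024]
contact_force: [-0.7, -0.9, -0.1]
opening: 0.0117
grip_force: 74.2
```

```bash
python3 -c "
from g import *
go([-.0795,-.095,.035],SIDE); print(S.T@ctrl.get_obs()['contact_force'])
for n in('top','scene'):
    im,d,c=shot(n); q=(world(d,c)-O)@S
    m=(d>0)&(q[...,2]>.030)&(q[...,2]<.05)&(q[...,1]>-.048)&(q[...,1]<.046)&(q[...,0]>-.094)&(q[...,0]<-.067); P=q[m]
    if len(P)>10:
        p=np.polyfit(P[:,1],P[:,0],1);z=np.polyfit(P[:,1],P[:,2],1); print(n,len(P),'ymax',P[:,1].max(),'x at .04',np.polyval(p,.04),'x at -.05',np.polyval(p,-.05),'ztop',np.polyval(z,[-.05,.04]))
"
```

```text
t 20.4 stand pos [-0.08   -0.1303  0.0341] q [-0.33  0.01  2.01  0.01  1.11  0.68]
lin [ 0.0353  0.0006 -0.0004] rot deg [ 0.11 -0.89  0.07] lin after rot [ 0.0353  0.0005 -0.0009]
[ 0.37895261 -1.06806004 -0.08623052]
top 102 ymax 0.03652678312787315 x at .04 -0.08151824768878227 x at -.05 -0.08157791163936562 ztop [0.04175275 0.04150562]
```

jog_arm(steps=[{"delta_rot":[0,0,0],"linear":[0.009,0.001,0.0001],"grip":0.01},{"delta_rot":[0,0,0],"linear":[0.009,0,0.0001],"grip":0.01},{"delta_rot":[0,0,0],"linear":[0.008,0,0.0001],"grip":0.01},{"delta_rot":[0,0,0],"linear":[0.004,0,0],"grip":0.01},{"delta_rot":[0,0,0],"linear":[0,0,0],"grip":0.01},{"delta_rot":[0,0,0],"linear":[0,0,0],"grip":0.01}])

```text
t: 21.1
tool_pos: [0.5399, -0.0775, 0.0343]
tool_rot: [-3.017, -0.869, -0.025]
contact_force: [-0.1, -0.5, -1.6]
opening: 0.0119
grip_force: 74.2
```

```bash
python3 -c "
from g import *
go([-.0795,-.095,.035],SIDE); print(S.T@ctrl.get_obs()['contact_force'])
im,d,c=shot('top'); q=(world(d,c)-O)@S
m=(d>0)&(q[...,2]>.025)&(q[...,2]<.05)&(q[...,1]>.0575)&(q[...,1]<.1)&(q[...,0]>-.1)&(q[...,0]<-.06); P=q[m]; print(len(P), P[:,1].max() if len(P) else '', P.mean(0))
"
```

```text
t 21.1 stand pos [-0.0789 -0.1005  0.0343] q [-0.28  0.07  1.95  0.01  1.11  0.72]
lin [ 0.0055 -0.0006 -0.0006] rot deg [ 0.12 -0.9   0.03] lin after rot [ 0.0055 -0.0006 -0.0007]
[ 0.35626564 -0.3633055  -1.56818602]
9 0.06716352545570818 [-0.07984368  0.06332564  0.04163397]
```

The tip is out past the left plate. I'm seating the grip.

jog_arm(steps=[{"delta_rot":[0,0,0],"linear":[0.002,0,0],"grip":0.01},{"delta_rot":[0,0,0],"linear":[0.002,0,0],"grip":0.01},{"delta_rot":[0,0,0],"linear":[0.001,0,0],"grip":0.01},{"delta_rot":[0,0,0],"linear":[0,0,0],"grip":0.01},{"delta_rot":[0,0,0],"linear":[0,0,0],"grip":0.01}])

```text
t: 21.65
tool_pos: [0.5442, -0.075, 0.0346]
tool_rot: [-3.017, -0.868, -0.025]
contact_force: [0.1, -0.2, -1.1]
opening: 0.0115
grip_force: 74.2
```

jog_arm(steps=[{"delta_rot":[0,0,0],"linear":[0.001,0,0],"grip":0.01},{"delta_rot":[0,0,0],"linear":[0.001,0,0],"grip":0.01},{"delta_rot":[0,0,0],"linear":[0,0,0],"grip":0.01},{"delta_rot":[0,0,0],"linear":[0,0,0],"grip":0.01}])

```text
t: 22.05
tool_pos: [0.5452, -0.0742, 0.0343]
tool_rot: [-3.017, -0.868, -0.022]
contact_force: [-4.1, -2.6, -0.5]
opening: 0.0117
grip_force: 74.4
```

```bash
python3 -c "
from g import *
go([-.0795,-.095,.035],SIDE); print(S.T@ctrl.get_obs()['contact_force'])
for n in('top','scene'):
    im,d,c=shot(n); q=(world(d,c)-O)@S
    m=(d>0)&(q[...,2]>.025)&(q[...,2]<.05)&(q[...,1]>.0585)&(q[...,1]<.1)&(q[...,0]>-.1)&(q[...,0]<-.06); P=q[m]; print(n,len(P), P[:,1].max() if len(P) else '', P.mean(0))
"
```

```text
t 22.05 stand pos [-0.0789 -0.0943  0.0343] q [-0.28  0.08  1.94  0.01  1.11  0.73]
lin [-0.0007 -0.0006 -0.0007] rot deg [ 0.1  -0.82  0.02] lin after rot [-0.0007 -0.0006 -0.0007]
[ 8.76269363e-04 -4.86848417e+00 -4.51475431e-01]
top 18 0.07287441243909064 [-0.07983716  0.06641164  0.04140607]
scene 21 0.07446567128573585 [-0.07812307  0.06739681  0.04096326]
```

The grip is against the plate (about 5 N) and the tip is at y of about +73 mm. I'm releasing and withdrawing.

jog_arm(steps=[{"delta_rot":[0,0,0],"linear":[-0.0005,0,0],"grip":0.03},{"delta_rot":[0,0,0],"linear":[0,0,0],"grip":0.05},{"delta_rot":[0,0,0],"linear":[0,0,0],"grip":0.05},{"delta_rot":[0,0,0],"linear":[0,0,0],"grip":0.05},{"delta_rot":[0,0,0],"linear":[-0.001,0,-0.02],"grip":0.05},{"delta_rot":[0,0,0],"linear":[-0.01,0,-0.04],"grip":0.05},{"delta_rot":[0,0,0],"linear":[-0.03,0,-0.035],"grip":0.05},{"delta_rot":[0,0,0],"linear":[-0.045,0,0],"grip":0.05},{"delta_rot":[0,0,0],"linear":[-0.045,0,0],"grip":0.05},{"delta_rot":[0,0,0],"linear":[0,0,0],"grip":0.05}])

```text
t: 23.15
tool_pos: [0.4302, -0.1459, 0.127]
tool_rot: [-3.019, -0.862, -0.024]
contact_force: [1.4, 0.5, -0.9]
opening: 0.0499
grip_force: 0.0
```

Run:
```python
from g import *
o=ctrl.get_obs(); print(o['t'],o['opening'],S.T@o['contact_force'])
sup2()
for n in('top','scene'):
    im,d,c=shot(n,'s8%s.png'%n); q=(world(d,c)-O)@S
    for lo,hi in((-.115,-.0585),(-.045,.045),(.0585,.1)):
        m=(d>0)&(q[...,2]>.026)&(q[...,2]<.05)&(q[...,1]>lo)&(q[...,1]<hi)&(q[...,0]>-.094)&(q[...,0]<-.067); P=q[m]
        if len(P): print(n,lo,len(P),'y',P[:,1].min(),P[:,1].max(),'mean',P.mean(0))
a_=cv2.imread('pics/s8top.png')[130:270,230:390]; b_=cv2.imread('pics/s8scene.png')[180:320,190:350]
cv2.imwrite('pics/s8.png',cv2.resize(np.hstack([a_,b_]),(800,350),interpolation=cv2.INTER_CUBIC))
```

```text
23.15 0.0499015834868441 [ 0.28729572  1.46836668 -0.91325191]
top terminals px 6 [ 0.0583 -0.0397  0.0602] slope 0.464
top cover x [-0.08   0.061] y [-0.05  -0.037] tilt 0.057 z 0.057
scene terminals px 10 [0.081  0.0015 0.0371] slope 0.014
top -0.115 127 y -0.1108253175403904 -0.05859312818439606 mean [-0.0795986  -0.08547448  0.04058018]
top -0.045 133 y -0.044499860003704185 0.04487870655029785 mean [-0.07950546  0.00011514  0.0382044 ]
top 0.0585 15 y 0.061286963321519256 0.07019406031084915 mean [-0.07961589  0.06612525  0.03865507]
scene -0.115 107 y -0.10780472606375222 -0.05878402396798029 mean [-0.07608124 -0.08290414  0.03928653]
scene -0.045 3 y 0.04162180164962171 0.04252486592366251 mean [-0.079149    0.04204717  0.03920518]
scene 0.0585 19 y 0.05912379417119061 0.07450192218094509 mean [-0.07733009  0.06663605  0.0387659 ]
```

View pics/s8.png

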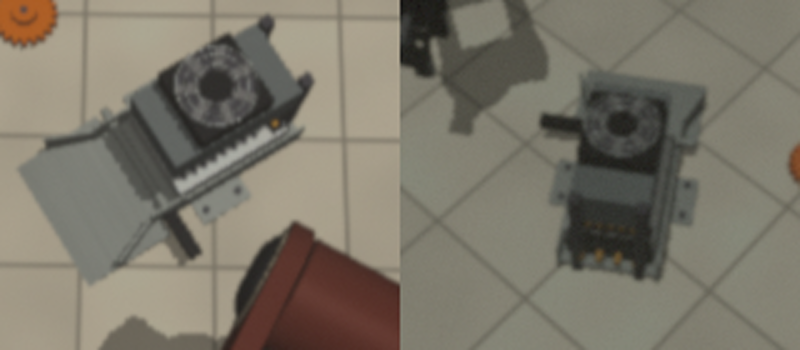

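The left panel shows the rod crossing behind the supply through both plates. Its grip is against the right-hand plate at (185,235), its tip is out past the left plate at about (110,118), and the gripper is clear. I'm handing the job in.

```bash
python3 -c "
from station import ctrl
print(ctrl.finish_job())"
```

```text
the job is handed in; nothing more can be done
None
```

I handed the job in, without getting a verdict back: the supply was pushed up the ramp and lies on the deck against the back stop, and the keeper rod is through both plate holes with its grip against the right-hand plate and released.

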